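Fill the swing-out key tray to weight and stow it again

TASK

Pull up the red sprung pin of the key tray, swing the tray out from under its hood past the half-way hole and let the pin drop home in the loading hole. With the tray locked there, take the ceramic chopstick rest out of the weighing pan and lay it flat on the round cork mat, and put black key covers into the pan until the needle stands in the green sector of the dial and not beyond it. Then pull the pin again, swing the tray back under the hood and let the pin drop home in its first hole; covers you do not need may stay on the table, and the padlock, flashlight, doorbell receiver and mug are to be left alone.

Things in the scene. Friction and masses are not known exactly. Their poses are not given: they have to be found in the camera images.
- pivot (a point): upright axis on which the swing tray turns, at table height, axes those of the stand
- stand: fixed steel index plate 240 x 220 x 20 mm on the table with a steel hood beside it; origin at the pivot, at table height; place and yaw (within 0.15 rad) vary. In its frame the hood covers x -92 to +114 mm, y +98 to +228 mm, with a clear roof whose frame tops out at 178 mm; walls stand only at its +x and +y sides
- hole_stow (a point): centre of the mouth (top of the plate, 20 mm up) of the index hole that holds the tray stowed under the hood; 110 mm from the pivot, at -135 degrees in the stand's frame. Holes are 15 mm wide, the pin 10 mm
- hole_half (a point): mouth of the middle index hole (half-way, for cleaning; not wanted), 110 mm from the pivot at -90 degrees
- hole_load (a point): mouth of the index hole that holds the tray swung right out in the open for loading, 110 mm from the pivot at -45 degrees
- swing (a joint): angle of the swing tray in rad, growing counter-clockwise from above: 0 = pin over the stow hole (pan under the hood), 0.785 = half-way hole, 1.571 = load hole; turns from -0.05 to 1.62 with light friction
- pin (a joint): lift of the sprung index pin in m: 0 = fully home in a hole, 0.016 = resting on top of the plate between holes, 0.03 = pulled right up. It must be above 0.017 to turn the tray. The spring pushes it down with 5 N at 0 and 10 N at 0.02
- knob_grip (a point): middle of the grip of the red round knob on top of the index pin: upright cylinder 28 mm across, from 18 mm below to 12 mm above this point, which is 76 mm above the table when the pin is home. It rises with the pin, turns freely about its own axis, and rides on a 54 mm high boss on the blue cranked arm (top 36 mm), 110 mm from the pivot. Pull it straight up and carry it round the pivot
- pan_floor (a point): centre of the inner floor of the weighing pan, an open aluminium tray 180 x 120 mm inside, walls 14 mm high, 3 mm thick, on the other limb of the arm, 130 mm from the pivot, at swing + 90 degrees in the stand's frame (at swing 1.571 it stands on the robot's side of the pivot). Site x is the 180 mm way, y points outward along the arm. 100 mm above the table until it sinks
- pan (a joint): how far the sprung pan has sunk straight down, in m: the preloaded spring holds it at 0 up to 0.205 kg, then it sinks 0.010 per further 0.11 kg (108 N/m), stop at 0.055. The red needle on the white dial over the pivot shows it, turning clockwise 80 rad per m from its zero (towards the pan); the green sector is 0.028 to 0.045, that is 128 to 206 degrees from zero
- rest: white ceramic chopstick rest, 70 x 22 x 17 mm (long side along its x; 10 mm high in the middle, raised ends), 0.06 kg; origin at the centre of its underside. At the start it lies in the pan
- mat: round cork mat, 90 mm across, 4 mm thick, fixed on the table; origin at the centre of its underside
- padlock: brass padlock lying on the table, 50 x 45 x 24 mm with a 25 mm steel shackle at -x; origin at the centre of the body's underside; not to be moved
- flashlight: aluminium flashlight lying along its x, 136 mm long, head 40 mm; origin under its middle; not to be moved
- receiver: grey doorbell receiver with round button, 60 x 90 x 30 mm; origin at the centre of its underside; not to be moved
- mug: blue mug, 76 mm across, 85 mm high, handle at +y; origin at the centre of its underside; not to be moved
- cover0: black hard-silicone key cover with its key shut inside, a flat rounded block 75 x 34 x 22 mm (long side along its x), about 0.11 kg but each one different (0.09 to 0.14 kg); origin at the centre of its underside; starts on the table, in some starts absent
- cover1: black hard-silicone key cover with its key shut inside, a flat rounded block 75 x 34 x 22 mm (long side along its x), about 0.11 kg but each one different (0.09 to 0.14 kg); origin at the centre of its underside; starts on the table, in some starts absent
- cover2: black hard-silicone key cover with its key shut inside, a flat rounded block 75 x 34 x 22 mm (long side along its x), about 0.11 kg but each one different (0.09 to 0.14 kg); origin at the centre of its underside; starts on the table, in some starts absent
- cover3: black hard-silicone key cover with its key shut inside, a flat rounded block 75 x 34 x 22 mm (long side along its x), about 0.11 kg but each one different (0.09 to 0.14 kg); origin at the centre of its underside; starts on the table, in some starts absent
- cover4: black hard-silicone key cover with its key shut inside, a flat rounded block 75 x 34 x 22 mm (long side along its x), about 0.11 kg but each one different (0.09 to 0.14 kg); origin at the centre of its underside; starts on the table, in some starts absent
- cover5: black hard-silicone key cover with its key shut inside, a flat rounded block 75 x 34 x 22 mm (long side along its x), about 0.11 kg but each one different (0.09 to 0.14 kg); origin at the centre of its underside; starts on the table, in some starts absent
- cover6: black hard-silicone key cover with its key shut inside, a flat rounded block 75 x 34 x 22 mm (long side along its x), about 0.11 kg but each one different (0.09 to 0.14 kg); origin at the centre of its underside; starts in the pan, in some starts absent
Not all that is in view belongs to the job. What is shaped like the cover0 but orange is not meant.

How it is judged:
On the way, in this order (a step that is already met when the one before it is completed fails the run):
1. the tray is swung out and the pin is home in the loading hole (value of joint swing between 1.521 and 1.621 rad and value of joint pin below 0.004 m), for 0.2 s.
2. with the tray locked at the loading hole, the rest lies on the mat and the needle stands in the green sector (all of step 1 and value of joint pan between 0.028 and 0.045 m and horizontal distance between rest and mat below 0.03 m and height (world z) of rest below 0.01 m and angle between rest's own z axis and vertical below 0.2 rad), for 0.5 s.
3. the loaded tray is back under the hood with the pin home in the stow hole (value of joint swing between -0.05 and 0.05 rad and value of joint pin below 0.004 m and value of joint pan between 0.028 and 0.045 m), for 0.2 s.
At the end, for the whole second after the job is handed in: the tray is stowed (swing within 0.05 rad of 0) with the pin home (under 4 mm lift), the pan sunk 28 to 45 mm (needle in the green) by key covers, and the chopstick rest lies flat on the cork mat, its centre within 30 mm of the mat's; all at rest (all of step 3 and horizontal distance between rest and mat below 0.03 m and height (world z) of rest below 0.01 m and angle between rest's own z axis and vertical below 0.2 rad and linear speed of rest below 0.02 m/s and velocity of joint pan between -0.01 and 0.01 m/s and velocity of joint swing between -0.05 and 0.05 rad/s); the robot touches nothing.
It fails at once if the padlock is moved more than 5 cm (distance of padlock from where it was at the start of the episode above 0.05 m).
It fails at once if the flashlight is moved more than 5 cm (distance of flashlight from where it was at the start of the episode above 0.05 m).
It fails at once if the receiver is moved more than 5 cm (distance of receiver from where it was at the start of the episode above 0.05 m).
It fails at once if the mug is moved more than 5 cm (distance of mug from where it was at the start of the episode above 0.05 m).
Of cover0, cover1, cover2, cover3, cover4, cover5, cover6 only 6 to 7 are there at a start; the rules pass over those that are not, and their reading is None.
At some moment in a run one of cover0, cover1, cover2, cover3, cover4, cover5, rest may be knocked a few centimetres aside while the robot is not near it.
Once in a run the grip may slacken for a moment while it holds something.
It also fails if it takes over 208 s, if anything falls off the work surface, if the arm or the gripper's body presses on something with over 40 N, if the wrist force passes 120 N, or if a joint passes its speed limit or range.

ROBOT

A 7-joint arm with a two-finger parallel gripper is mounted at the origin on the work surface. World frame = base frame: x ahead of the robot, y to its left, z up, the work surface at z = 0. Lengths are in m, angles in rad, forces in N, time in s.
With the tool pointing down it reaches from about 0.4 to 0.9 m from the base axis. Payload 5.5 kg.
Tool frame: the origin (TCP) lies on the centre line of the jaws, within the pads' length; the fingertips stand 19 mm ahead of it and the grasp point (between the pads) is the TCP; z points along the fingers, y is the direction in which the jaws open and shut (so a half turn about z gives the same grasp; the last joint's range is limited). The gripper opens to 85 mm and grips with 20 to 120 N. Pads are 22 mm wide; open, the fingers measure 114 mm over their backs; the gripper's body (76 mm by 85 mm) begins 54 mm behind the grasp point. The pads swing forward as they close: fully open they stand 13 mm farther back than shut.
Start: joints at [1.417, 0.501, -0.427, 1.55, 0.221, 1.138, -0.21], TCP at [0.263, -0.594, 0.25] pointing down, gripper open.
Joint ranges: [-2.88, 2.88], [-0.31, 2.03], [-1.54, 1.56], [0.2, 2.42], [-1.41, 4.55], [0.19, 2.02], [-2.57, 2.57]. Speed limits (rad/s): [2.57, 2.57, 3.14, 3.14, 3.14, 3.14, 3.14].

INTERFACE

Orientations are given as [roll, pitch, yaw] about the fixed x, y, z axes, in that order (R = Rz(yaw) Ry(pitch) Rx(roll)).
In Python, from station import arm gives the robot as it stands. The module is installed in compiled form; this text tells all that it offers.
- The arm moves only by the shell command python3 -m creep 'ROWS' [OPENING]. ROWS is JSON, a list of rows, each an object of numbers: "dx", "dy", "dz": the shift along the world's x, y, z in mm; "rx", "ry", "rz": the turn, a rotation vector about the world's x, y, z in degrees. In form: [{"dx": .., "dy": .., "dz": .., "rx": .., "ry": .., "rz": ..}, ...]. A call has exactly 5 rows; each row is the pose to reach, as a shift and turn from the pose commanded when the call began; what a row does not reach only later rows make up. A row lasts 1/8 s, in which the tool goes at most 62.5 mm and 10.7 degrees, less where a joint would pass 70% of its speed; a pose out of reach is approached as far as the arm can. A call with a gripper value outside its range is refused whole. OPENING is the finger opening in mm, from 0 to 85.4, set as the call begins (- or left out, the last holds). The fingers move at their own pace and stop on an object; the grip force is fixed at half the most. Time passes only in rows, so rows that repeat a pose let the fingers close, or fill a call up. It gives the time, the measured TCP pose, the force and the opening at its end, in the units of the state.
- arm.observe(): the state, without advancing time (a new reading comes with each control period).
- arm.grab_frame(name): name is "scene" or "top"; returns a dict with "img" (384x512x3 uint8, red, green, blue), "fx", "fy", "cx", "cy" (pixels), "T" (4x4, takes a point from camera to world coordinates). Camera axes: x right, y down, z forward; pixel columns grow to the right and rows downward; lengths in m; the calibration is good to about 2 mm. A picture is of the moment at which its call begins. There is no depth.
- arm.sign_off(): hands the job in, once; it reports no verdict.
The state is a dict: "time_s": time; "joint_positions": joint angles; "dq": joint speeds; "joint_torque": joint torques, N m; "tool_pos": TCP position; "eef_rot": TCP orientation; "wrist_force": force on the tool from outside, world axes, zero at the start; "ft_torque": the same for the moment, N m; "grip_width": finger opening in m.
Only numpy, scipy, OpenCV 4.12 (cv2) and the standard library are available. Lean on these libraries where they do the work, as an engineer would, in place of code of your own. Each camera call takes 0.05 s, during which the arm holds its last target. There are 200 camera calls.

## Working session

There is one attempt and no reset: what is moved stays moved. The work goes in short steps, Python scripts to look and compute and a shell command to move; the robot and the scene stay as the last step left them, time stands still between calls to the robot, and variables do not carry over. Pictures are saved under pics/ and viewed, about 12 in all and at most 16, crops included, and the job is handed in when it is done.

```bash
mkdir -p pics; ls; cat > h.py <<'E'
from station import arm
import numpy as np, cv2
def snap(n,f):
    d=arm.grab_frame(n); cv2.imwrite(f,cv2.cvtColor(d["img"],cv2.COLOR_RGB2BGR)); np.savez(f+'.npz',**{k:np.array(v) for k,v in d.items()}); return d
def load(f): return dict(np.load(f+'.npz'))
def ray(d,u,v):
    T=d["T"]; r=T[:3,:3]@np.array([(u-d["cx"])/d["fx"],(v-d["cy"])/d["fy"],1]); return T[:3,3],r
def onz(d,u,v,z):
    o,r=ray(d,u,v); return o+r*(z-o[2])/r[2]
def tri(d1,p1,d2,p2):
    o1,r1=ray(d1,*p1);o2,r2=ray(d2,*p2); r1=r1/np.linalg.norm(r1); r2=r2/np.linalg.norm(r2)
    s=np.linalg.lstsq(np.c_[r1,-r2],o2-o1,rcond=None)[0]; a=o1+s[0]*r1;b=o2+s[1]*r2
    return (a+b)/2,np.linalg.norm(a-b)
def proj(d,P):
    T=d["T"]; c=T[:3,:3].T@(np.array(P)-T[:3,3]); return c[0]/c[2]*d["fx"]+d["cx"],c[1]/c[2]*d["fy"]+d["cy"]
E
python3 - <<'E'
from h import *
for n in("scene","top"):
    d=snap(n,f"pics/{n}0.png"); print(n,d["fx"],d["T"].round(3).tolist())
print(arm.observe())
a=cv2.imread("pics/scene0.png");b=cv2.imread("pics/top0.png")
E
```

```text
pics
scene 348.0644748583866 [[-0.262, 0.709, -0.655, 1.215], [0.965, 0.2, -0.17, 0.208], [0.01, -0.676, -0.737, 0.896], [0.0, 0.0, 0.0, 1.0]]
top 421.6201588375391 [[0.029, -0.998, 0.054, 0.422], [-0.999, -0.031, -0.026, 0.03], [0.027, -0.053, -0.998, 1.406], [0.0, 0.0, 0.0, 1.0]]
{'time_s': 0.1, 'joint_positions': array([ 1.41720838,  0.50174387, -0.42682063,  1.55133562,  0.22078497,
        1.13827696, -0.21028842]), 'dq': array([-0.00221164, -0.00159144, -0.00069478, -0.00199556,  0.000721  ,
        0.00116019,  0.00036648]), 'joint_torque': array([-1.13596345e-02, -5.70815563e+01, -5.83898038e+00, -2.81753236e+01,
        1.04076992e-02,  5.50949218e-03,  5.21535242e-05]), 'tool_pos': array([ 0.2628782 , -0.5938376 ,  0.24937468]), 'eef_rot': array([-3.13988061e+00, -8.38771153e-05,  4.16851031e-01]), 'wrist_force': array([0.28200653, 0.33109423, 0.30841066]), 'ft_torque': array([ 0.02686396, -0.06722202,  0.02645721]), 'grip_width': 0.08517879063688003}
```

View pics/top0.png

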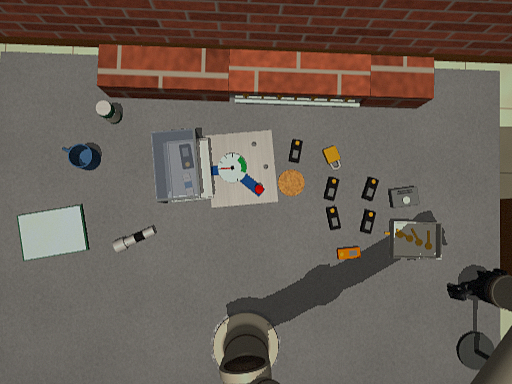

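View pics/scene0.png

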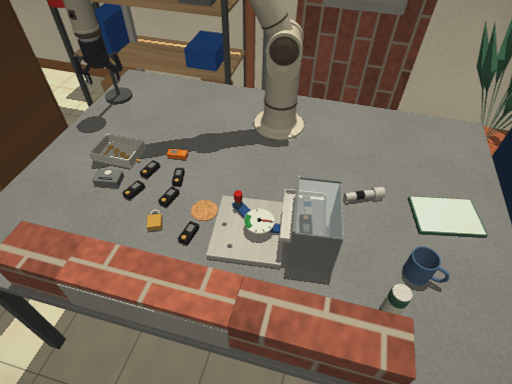

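```bash
python3 - <<'E'
from h import *
a=cv2.imread("pics/top0.png")[120:265,145:450]; b=cv2.imread("pics/scene0.png")[140:280,85:350]
a=cv2.resize(a,(797,379),interpolation=cv2.INTER_CUBIC); b=cv2.resize(b[:, 100:],(0,0),fx=2.6,fy=1.55)
b=cv2.imread("pics/scene0.png")[175:275,180:350]; b=cv2.resize(b,(374,220),interpolation=cv2.INTER_CUBIC)
c=np.zeros((600,797,3),np.uint8); c[:379]=a; c[380:600,:374]=b
d=cv2.imread("pics/scene0.png")[140:240,85:235]; c[380:600,380:710]=cv2.resize(d,(330,220),interpolation=cv2.INTER_CUBIC)
cv2.imwrite("pics/c1.png",c)
d=load("pics/top0.png"); s=load("pics/scene0.png")
h=cv2.cvtColor(d["img"],cv2.COLOR_RGB2HSV);v=h[:,:,2]
def blobs(m,amin,name,z):
    n,l,st,c=cv2.connectedComponentsWithStats(m.astype(np.uint8))
    for i in range(1,n):
        if amin<st[i,4]<3000:
            ys,xs=np.where(l==i); P=np.array([onz(d,x,y,z) for x,y in zip(xs,ys)])[:,:2]
            (cx,cy),wh,ang=cv2.minAreaRect(P.astype(np.float32)*1000)
            w=np.linalg.eigh(np.cov(P.T)); e=w[1][:,1]
            print(name,c[i].round(1),st[i,4],(P.mean(0)*1000).round(0),np.round(((cx,cy)+wh)),"yaw",np.degrees(np.arctan2(e[1],e[0])).round(0))
blobs(v<45,60,"blk",0.022)
blobs((h[:,:,0]<6)&(h[:,:,1]>180)&(v>90),20,"red",0.088)
m=(h[:,:,0]>10)&(h[:,:,0]<20)&(h[:,:,1]>110)&(v>120); blobs(m,150,"org",0.004)
E
```

```text
blk [294.8 150.7] 160 [ 641. -142.] [ 642. -143.   35.   74.] yaw 172.0
blk [ 75.5 154.8] 180 [603. 576.] [605. 574.  47.  66.] yaw 167.0
blk [ 93.9 159. ] 167 [592. 516.] [589. 520.  46.  74.] yaw 165.0
blk [330.6 188.1] 178 [ 520. -264.] [ 521. -265.   36.   75.] yaw 168.0
blk [369.3 188.4] 179 [ 524. -393.] [ 523. -394.   37.   74.] yaw 162.0
blk [489.9 262.4] 1862 [ 291. -799.] [ 309. -815.  173.  388.] yaw 152.0
blk [ 84.7 224.8] 68 [376. 535.] [373. 535. 144.   9.] yaw -168.0
blk [332.3 217.2] 174 [ 425. -271.] [ 424. -273.   76.   36.] yaw -166.0
blk [366.9 220.8] 188 [ 416. -386.] [ 415. -388.   38.   75.] yaw 166.0
blk [138.4 236.1] 75 [345. 360.] [345. 360.  29.  28.] yaw 64.0
blk [472.6 345.1] 264 [  20. -741.] [   8. -734.  107.   96.] yaw 60.0
blk [247.5 341.5] 120 [16. -4.] [  5.  -7. 145.  74.] yaw 83.0
blk [244.1 363.7] 562 [-54.   5.] [-55.   5.  53. 136.] yaw 100.0
red [258.5 188.8] 51 [507. -23.] [507. -23.  22.  24.] yaw 142.0
org [290.8 182.4] 551 [ 537. -134.] [ 537. -134.   84.   87.] yaw 122.0
org [348.7 252.8] 176 [ 308. -332.] [ 308. -333.   35.   74.] yaw 98.0
```

View pics/c1.png

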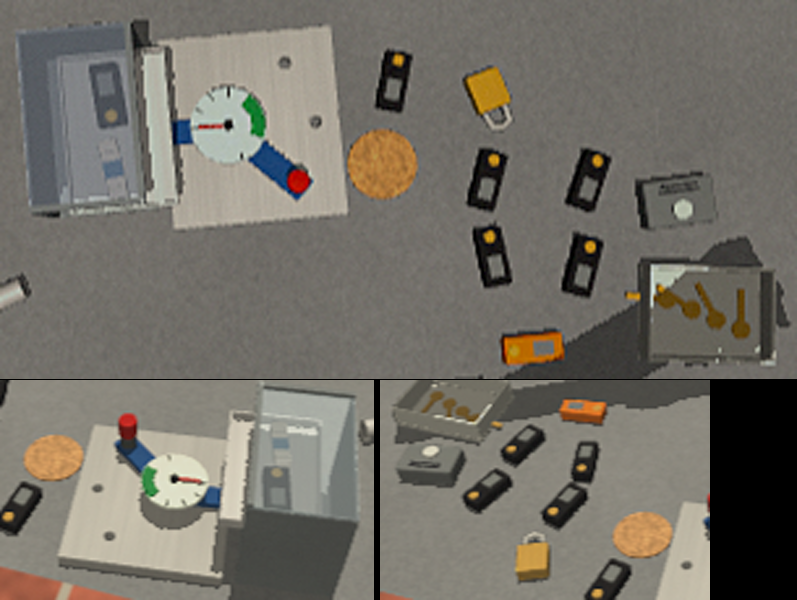

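```bash
cat >> h.py <<'E'
def redknob(d,box):
    x0,y0,x1,y1=box; h=cv2.cvtColor(d["img"],cv2.COLOR_RGB2HSV)[y0:y1,x0:x1]
    m=((h[:,:,0]<6)|(h[:,:,0]>174))&(h[:,:,1]>180)&(h[:,:,2]>70)
    n,l,st,c=cv2.connectedComponentsWithStats(m.astype(np.uint8)); i=1+st[1:,4].argmax(); return c[i]+[x0,y0],st[i]+np.array([x0,y0,0,0,0])
def fit(A,B):
    A=np.array(A);B=np.array(B);a=A.mean(0);b=B.mean(0);H=(A-a).T@(B-b);th=np.arctan2(H[0,1]-H[1,0],H[0,0]+H[1,1])
    R=np.array([[np.cos(th),-np.sin(th)],[np.sin(th),np.cos(th)]]);t=b-R@a;return R,t,th,np.linalg.norm(A@R.T+t-B,axis=1)
E
python3 - <<'E'
from h import *
d=load("pics/top0.png"); s=load("pics/scene0.png")
k1,st1=redknob(d,(200,130,280,215)); k2,st2=redknob(s,(225,180,250,215)); print(k1,st1,k2,st2)
P,e=tri(d,k1,s,k2); print("knob",P.round(4),e)
def dark(d,u,v,r=5):
    u,v=int(round(u)),int(round(v)); g=cv2.cvtColor(d["img"],cv2.COLOR_RGB2GRAY)[v-r:v+r+1,u-r:u+r+1].astype(float)
    w=np.clip(np.median(g)-15-g,0,None); y,x=np.mgrid[v-r:v+r+1,u-r:u+r+1]; return (w*x).sum()/w.sum(),(w*y).sum()/w.sum()
hl=dark(d,254,143.7);hh=dark(d,266,166.7)
sl=dark(s,180+110/2.2,175+155/2.2);sh=dark(s,180+97/2.2,175+108/2.2)
print(hl,hh,sl,sh); 
for a,b in((hl,sl),(hh,sh)): print("tri",tri(d,a,s,b), onz(d,*a,.02))
L=tri(d,hl,s,sl)[0];H=tri(d,hh,s,sh)[0]
c=np.cos(np.pi/4)*110
R,t,th,res=fit([[c,-c],[0,-110],[-c,-c]],[L[:2]*1000,H[:2]*1000,P[:2]*1000]); print("pivot",t,"yaw",th,res)
print("dial",tri(d,(232.3,167.5),s,(259.5,220.5)))
for n,q in dict(stow=[-c,-c],load=[c,-c],pan=[-130,0]).items(): print(n,R@q+t)
# mat/covers height check
hs=cv2.cvtColor(s["img"],cv2.COLOR_RGB2HSV)
m=((hs[:,:,0]>10)&(hs[:,:,0]<20)&(hs[:,:,1]>110)&(hs[:,:,2]>120)).astype(np.uint8)
n,l,st,cc=cv2.connectedComponentsWithStats(m)
for i in range(1,n):
    if st[i,4]>200 and 180<cc[i][0]<230: print("mat",cc[i],tri(d,(290.8,182.4),s,cc[i]))
n,l,st,cc=cv2.connectedComponentsWithStats((hs[:,:,2]<45).astype(np.uint8))
for i in range(1,n):
    if 80<st[i,4]<500 and 120<cc[i][0]<200 and 150<cc[i][1]<250:
        r=min(((tri(d,q,s,cc[i])[1],q) for q in[(294.8,150.7),(330.6,188.1),(369.3,188.4),(332.3,217.2),(366.9,220.8)]))
        print("cov",r[1],tri(d,r[1],s,cc[i])[0].round(3),r[0].round(4))
E
```

```text
[258.5862069  188.89655172] [255 185   8   9  58] [237.70422535 195.73239437] [234 191   8  11  71]
knob [ 0.5076 -0.0245  0.0709] 0.0018658141391060324
(np.float64(253.5767754318618), np.float64(143.35124760076775)) (np.float64(265.5303308823529), np.float64(166.14613970588235)) (np.float64(229.2628705148206), np.float64(245.58814352574103)) (np.float64(223.88346613545818), np.float64(223.83266932270917))
tri (array([ 0.66190599, -0.00546063,  0.0177482 ]), np.float64(0.0015433393265921252)) [ 0.66130476 -0.0046603   0.02      ]
tri (array([ 0.58737483, -0.0473643 ,  0.01626207]), np.float64(0.0015417121930125155)) [ 0.5867126  -0.04641558  0.02      ]
pivot [575.01684467  62.12044975] yaw 0.12022975644424054 [0.45991155 0.8807533  0.49669525]
dial (array([0.5744263 , 0.06314381, 0.05569564]), np.float64(0.0016553475639303876))
stow [507.12576358 -24.42896451]
load [661.56625893  -5.77063133]
pan [445.95530102  46.52820967]
mat [203.96073903 210.02771363] (array([ 0.53751194, -0.13486777, -0.00173408]), np.float64(0.0016973283627589523))
cov (366.9, 220.8) [ 0.416 -0.393  0.001] 0.001
cov (332.3, 217.2) [ 0.425 -0.277 -0.003] 0.0004
cov (369.3, 188.4) [ 0.525 -0.4    0.001] 0.0013
cov (330.6, 188.1) [ 0.522 -0.269  0.001] 0.0008
cov (294.8, 150.7) [ 0.645 -0.146 -0.   ] 0.0021
```

```bash
python3 -m creep '[{"dx":24,"dy":57},{"dx":48,"dy":114},{"dx":72,"dy":171},{"dx":98,"dy":228},{"dx":122,"dy":285}]' 85
python3 -m creep '[{"dx":24,"dy":57},{"dx":48,"dy":114},{"dx":72,"dy":171},{"dx":98,"dy":228},{"dx":122,"dy":285}]'
python3 -m creep '[{"dz":-40},{"dz":-80},{"dz":-110},{"dz":-110},{"dz":-110}]'
```

```text
schema error: expected keys dx, dy, dz, rx, ry, rz
schema error: expected keys dx, dy, dz, rx, ry, rz
schema error: expected keys dx, dy, dz, rx, ry, rz
```

```bash
python3 -m creep '[{"dx":24,"dy":57,"dz":0,"rx":0,"ry":0,"rz":0},{"dx":48,"dy":114,"dz":0,"rx":0,"ry":0,"rz":0},{"dx":72,"dy":171,"dz":0,"rx":0,"ry":0,"rz":0},{"dx":98,"dy":228,"dz":0,"rx":0,"ry":0,"rz":0},{"dx":122,"dy":285,"dz":0,"rx":0,"ry":0,"rz":0}]' 85
python3 -m creep '[{"dx":24,"dy":57,"dz":0,"rx":0,"ry":0,"rz":0},{"dx":48,"dy":114,"dz":0,"rx":0,"ry":0,"rz":0},{"dx":72,"dy":171,"dz":0,"rx":0,"ry":0,"rz":0},{"dx":98,"dy":228,"dz":0,"rx":0,"ry":0,"rz":0},{"dx":122,"dy":285,"dz":0,"rx":0,"ry":0,"rz":0}]'
python3 -m creep '[{"dx":0,"dy":0,"dz":-40,"rx":0,"ry":0,"rz":0},{"dx":0,"dy":0,"dz":-80,"rx":0,"ry":0,"rz":0},{"dx":0,"dy":0,"dz":-110,"rx":0,"ry":0,"rz":0},{"dx":0,"dy":0,"dz":-110,"rx":0,"ry":0,"rz":0},{"dx":0,"dy":0,"dz":-110,"rx":0,"ry":0,"rz":0}]'
```

```text
time_s: 0.72
tool_pos: [0.3856, -0.3073, 0.2502]
eef_rot: [3.141, -0.0, 0.417]
wrist_force: [1.1, -0.2, 0.5]
grip_width: 0.0852
time_s: 1.35
tool_pos: [0.5076, -0.0228, 0.2503]
eef_rot: [3.141, -0.0, 0.416]
wrist_force: [0.8, -0.4, -0.6]
grip_width: 0.0849
time_s: 1.98
tool_pos: [0.5078, -0.0241, 0.1412]
eef_rot: [3.141, -0.001, 0.417]
wrist_force: [0.9, 0.3, 0.6]
grip_width: 0.0849
```

```bash
python3 -m creep '[{"dx":0,"dy":0,"dz":-30,"rx":0,"ry":0,"rz":0},{"dx":0,"dy":0,"dz":-62,"rx":0,"ry":0,"rz":0},{"dx":0,"dy":0,"dz":-62,"rx":0,"ry":0,"rz":0},{"dx":0,"dy":0,"dz":-62,"rx":0,"ry":0,"rz":0},{"dx":0,"dy":0,"dz":-62,"rx":0,"ry":0,"rz":0}]'
python3 -m creep '[{"dx":0,"dy":0,"dz":0,"rx":0,"ry":0,"rz":0},{"dx":0,"dy":0,"dz":0,"rx":0,"ry":0,"rz":0},{"dx":0,"dy":0,"dz":0,"rx":0,"ry":0,"rz":0},{"dx":0,"dy":0,"dz":0,"rx":0,"ry":0,"rz":0},{"dx":0,"dy":0,"dz":0,"rx":0,"ry":0,"rz":0}]' 15
python3 -m creep '[{"dx":0,"dy":0,"dz":8,"rx":0,"ry":0,"rz":0},{"dx":0,"dy":0,"dz":16,"rx":0,"ry":0,"rz":0},{"dx":0,"dy":0,"dz":24,"rx":0,"ry":0,"rz":0},{"dx":0,"dy":0,"dz":24,"rx":0,"ry":0,"rz":0},{"dx":0,"dy":0,"dz":24,"rx":0,"ry":0,"rz":0}]'
python3 - <<'E'
import numpy as np
for a0,a1,n in((-128.1,-38.1,10),):
    a=np.radians(np.linspace(a0,a1,n+1)); p=110*np.c_[np.cos(a),np.sin(a)]
    print((p[:6]-p[0]).round(1).tolist()); print((p[5:]-p[5]).round(1).tolist())
E
```

```text
time_s: 2.6
tool_pos: [0.5086, -0.0244, 0.08]
eef_rot: [3.14, -0.003, 0.417]
wrist_force: [-0.3, 0.8, -0.1]
grip_width: 0.0851
time_s: 3.22
tool_pos: [0.5075, -0.0248, 0.0788]
eef_rot: [3.141, -0.0, 0.416]
wrist_force: [-0.7, -0.9, 5.0]
grip_width: 0.0258
time_s: 3.85
tool_pos: [0.5065, -0.0243, 0.1019]
eef_rot: [-3.141, 0.001, 0.417]
wrist_force: [0.4, 0.5, -11.9]
grip_width: 0.0265
[[0.0, 0.0], [14.4, -9.6], [30.1, -16.7], [46.7, -21.4], [63.8, -23.4], [81.1, -22.6]]
[[0.0, 0.0], [16.9, 3.4], [33.1, 9.4], [48.1, 17.9], [61.7, 28.6], [73.3, 41.3]]
```

```bash
python3 -m creep '[{"dx":14.4,"dy":-9.6,"dz":0,"rx":0,"ry":0,"rz":0},{"dx":30,"dy":-16.7,"dz":0,"rx":0,"ry":0,"rz":0},{"dx":46.7,"dy":-21.4,"dz":0,"rx":0,"ry":0,"rz":0},{"dx":63.8,"dy":-23.4,"dz":0,"rx":0,"ry":0,"rz":0},{"dx":81,"dy":-22.6,"dz":0,"rx":0,"ry":0,"rz":0}]'
python3 -m creep '[{"dx":17,"dy":3.4,"dz":0,"rx":0,"ry":0,"rz":0},{"dx":33,"dy":9.4,"dz":0,"rx":0,"ry":0,"rz":0},{"dx":48,"dy":18,"dz":0,"rx":0,"ry":0,"rz":0},{"dx":61.7,"dy":28.6,"dz":0,"rx":0,"ry":0,"rz":0},{"dx":73.3,"dy":41.3,"dz":0,"rx":0,"ry":0,"rz":0}]'
python3 -m creep '[{"dx":0,"dy":0,"dz":0,"rx":0,"ry":0,"rz":0},{"dx":0,"dy":0,"dz":0,"rx":0,"ry":0,"rz":0},{"dx":0,"dy":0,"dz":0,"rx":0,"ry":0,"rz":0},{"dx":0,"dy":0,"dz":0,"rx":0,"ry":0,"rz":0},{"dx":0,"dy":0,"dz":0,"rx":0,"ry":0,"rz":0}]'
```

```text
time_s: 4.47
tool_pos: [0.5852, -0.0482, 0.1002]
eef_rot: [-3.14, 0.008, 0.416]
wrist_force: [-5.6, -0.5, -11.7]
grip_width: 0.0259
time_s: 5.1
tool_pos: [0.6598, -0.0094, 0.1]
eef_rot: [3.14, 0.007, 0.414]
wrist_force: [-2.3, -4.8, -11.0]
grip_width: 0.0259
time_s: 5.72
tool_pos: [0.6616, -0.0067, 0.1024]
eef_rot: [3.14, 0.0, 0.416]
wrist_force: [4.8, -3.9, -10.7]
grip_width: 0.0263
```

```bash
python3 -m creep '[{"dx":0,"dy":0.5,"dz":-8,"rx":0,"ry":0,"rz":0},{"dx":0,"dy":0.5,"dz":-16,"rx":0,"ry":0,"rz":0},{"dx":0,"dy":0.5,"dz":-24,"rx":0,"ry":0,"rz":0},{"dx":0,"dy":0.5,"dz":-24,"rx":0,"ry":0,"rz":0},{"dx":0,"dy":0.5,"dz":-24,"rx":0,"ry":0,"rz":0}]'
python3 -m creep '[{"dx":0,"dy":0,"dz":0,"rx":0,"ry":0,"rz":0},{"dx":0,"dy":0,"dz":0,"rx":0,"ry":0,"rz":0},{"dx":0,"dy":0,"dz":0,"rx":0,"ry":0,"rz":0},{"dx":0,"dy":0,"dz":0,"rx":0,"ry":0,"rz":0},{"dx":0,"dy":0,"dz":0,"rx":0,"ry":0,"rz":0}]' 85
python3 -m creep '[{"dx":0,"dy":0,"dz":20,"rx":0,"ry":0,"rz":0},{"dx":0,"dy":0,"dz":60,"rx":0,"ry":0,"rz":0},{"dx":0,"dy":0,"dz":110,"rx":0,"ry":0,"rz":0},{"dx":0,"dy":-60,"dz":140,"rx":0,"ry":0,"rz":0},{"dx":0,"dy":-120,"dz":160,"rx":0,"ry":0,"rz":0}]'
python3 -m creep '[{"dx":0,"dy":-60,"dz":0,"rx":0,"ry":0,"rz":0},{"dx":0,"dy":-120,"dz":0,"rx":0,"ry":0,"rz":0},{"dx":0,"dy":-120,"dz":0,"rx":0,"ry":0,"rz":0},{"dx":0,"dy":-120,"dz":0,"rx":0,"ry":0,"rz":0},{"dx":0,"dy":-120,"dz":0,"rx":0,"ry":0,"rz":0}]'
python3 - <<'E'
from h import *
d=snap("top","pics/top1.png");s=snap("scene","pics/scene1.png")
c=np.zeros((600,800,3),np.uint8)
c[:300]=cv2.resize(cv2.imread("pics/top1.png")[110:275,150:590-150+150][:, :440],(800,300),interpolation=cv2.INTER_CUBIC)
c[300:]=cv2.resize(cv2.imread("pics/scene1.png")[130:280,80:360],(800,300),interpolation=cv2.INTER_CUBIC)
a=cv2.imread("pics/top1.png")[115:265,190:310]; b=cv2.imread("pics/scene1.png")[160:270,190:330]
c[:]=0; c[:, :400]=cv2.resize(a,(400,600) if 0 else (400,500),interpolation=cv2.INTER_CUBIC).copy() if 0 else c[:, :400]
A=cv2.resize(a,None,fx=3.3,fy=3.3,interpolation=cv2.INTER_CUBIC);B=cv2.resize(b,None,fx=2.85,fy=2.85,interpolation=cv2.INTER_CUBIC)
c[:A.shape[0],:A.shape[1]]=A; c[:B.shape[0],400:400+B.shape[1]]=B[:, :400]; cv2.imwrite("pics/c2.png",c)
print(tri(d,redknob(d,(200,120,285,215))[0],s,redknob(s,(205,180,260,260))[0]))
E
```

```text
time_s: 6.35
tool_pos: [0.6629, -0.005, 0.0793]
eef_rot: [3.141, -0.003, 0.417]
wrist_force: [4.3, -2.3, -5.6]
grip_width: 0.0262
time_s: 6.98
tool_pos: [0.6614, -0.005, 0.0783]
eef_rot: [-3.141, 0.0, 0.417]
wrist_force: [-0.0, -0.5, -0.5]
grip_width: 0.0847
time_s: 7.6
tool_pos: [0.6626, -0.1198, 0.2407]
eef_rot: [3.139, -0.004, 0.42]
wrist_force: [-0.3, 0.6, -0.2]
grip_width: 0.0849
time_s: 8.22
tool_pos: [0.662, -0.2376, 0.2375]
eef_rot: [-3.141, -0.001, 0.42]
wrist_force: [0.1, 0.3, -0.2]
grip_width: 0.0849
(array([ 0.66321017, -0.00397993,  0.07187881]), np.float64(0.002269401257493341))
```

View pics/c2.png

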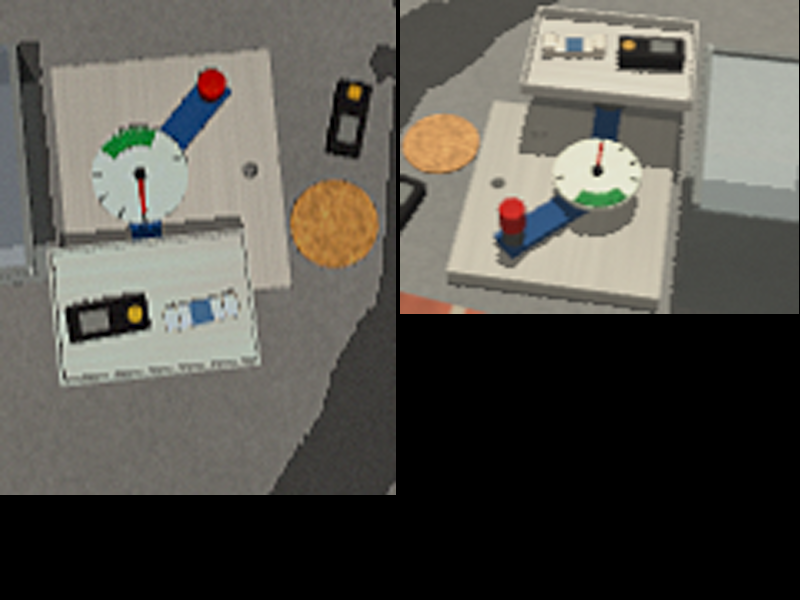

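```bash
python3 - <<'E'
from h import *
d=load("pics/top1.png");s=load("pics/scene1.png")
def blue(d,box):
    x0,y0,x1,y1=box; h=cv2.cvtColor(d["img"],cv2.COLOR_RGB2HSV)[y0:y1,x0:x1]
    m=(h[:,:,0]>95)&(h[:,:,0]<125)&(h[:,:,1]>90)
    n,l,st,c=cv2.connectedComponentsWithStats(m.astype(np.uint8)); i=1+st[1:,4].argmax(); return c[i]+[x0,y0],st[i,4]
b1=blue(d,(236,195,268,225)); b2=blue(s,(235,165,262,185)); print(b1,b2)
P,e=tri(d,b1[0],s,b2[0]); print("rest band",P.round(4),e)
A=onz(d,242.1,212,.115);B=onz(d,260.3,206.8,.115);print(A,B,np.degrees(np.arctan2(*(A-B)[[1,0]])))
# cover blob in pan
h=cv2.cvtColor(d["img"],cv2.COLOR_RGB2HSV); m=np.zeros(h.shape[:2],np.uint8); m[200:222,206:240]=h[200:222,206:240,2]<60
ys,xs=np.where(m); Q=np.array([onz(d,x,y,.122)[:2]*1000 for x,y in zip(xs,ys)]).astype(np.float32); print("cover6",cv2.minAreaRect(Q))
# edges of rest: save big crop
c=cv2.resize(d["img"][180:240,200:275],None,fx=8,fy=8,interpolation=cv2.INTER_CUBIC)[:,:,::-1]
cv2.imwrite("pics/c3.png",c); o=arm.observe(); print(o["joint_positions"].round(2))
# pan corners
for q in [(90,60),(90,-60),(-90,60),(-90,-60)]:
    th=.1202+np.pi/2+np.pi/2; 
E
```

```text
(array([250.425, 208.975]), np.int32(40)) (array([250.5, 175.5]), np.int32(16))
rest band [0.4427 0.     0.1063] 0.0024867756590380456
[0.43221716 0.02662413 0.115     ] [ 0.4497786  -0.02861088  0.115     ] 107.6375567775097
cover6 ((432.7637023925781, 91.781005859375), (31.556787490844727, 84.34168243408203), 13.001736640930176)
[ 0.7   0.65 -0.62  1.41  0.39  1.21 -1.11]
```

View pics/c3.png

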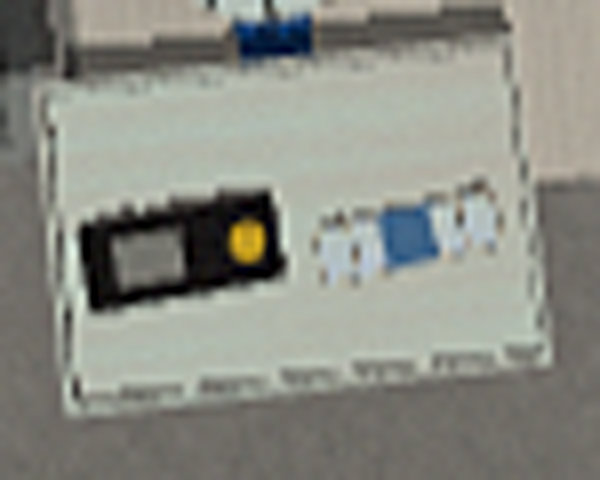

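```bash
python3 -m creep '[{"dx":-22,"dy":24,"dz":0,"rx":0,"ry":0,"rz":-10.2},{"dx":-44,"dy":48,"dz":0,"rx":0,"ry":0,"rz":-20.4},{"dx":-66,"dy":71,"dz":0,"rx":0,"ry":0,"rz":-30.6},{"dx":-88,"dy":95,"dz":0,"rx":0,"ry":0,"rz":-40.8},{"dx":-110,"dy":118,"dz":0,"rx":0,"ry":0,"rz":-51}]' 50
python3 -m creep '[{"dx":-22,"dy":24,"dz":0,"rx":0,"ry":0,"rz":-10.2},{"dx":-44,"dy":48,"dz":0,"rx":0,"ry":0,"rz":-20.4},{"dx":-66,"dy":71,"dz":0,"rx":0,"ry":0,"rz":-30.6},{"dx":-88,"dy":95,"dz":0,"rx":0,"ry":0,"rz":-40.8},{"dx":-109,"dy":118.5,"dz":0,"rx":0,"ry":0,"rz":-50.7}]' 50
python3 -m creep '[{"dx":0,"dy":0,"dz":-40,"rx":0,"ry":0,"rz":0},{"dx":0,"dy":0,"dz":-65,"rx":0,"ry":0,"rz":0},{"dx":0,"dy":0,"dz":-65,"rx":0,"ry":0,"rz":0},{"dx":0,"dy":0,"dz":-65,"rx":0,"ry":0,"rz":0},{"dx":0,"dy":0,"dz":-65,"rx":0,"ry":0,"rz":0}]'
python3 -c "
from station import arm; print(arm.observe()['joint_positions'].round(2))"
```

```text
time_s: 8.95
tool_pos: [0.5508, -0.12, 0.2369]
eef_rot: [-3.141, -0.0, -0.477]
wrist_force: [-0.1, 0.2, 1.3]
grip_width: 0.0499
time_s: 9.57
tool_pos: [0.4697, -0.0411, 0.2226]
eef_rot: [3.099, 0.009, -1.049]
wrist_force: [0.1, -0.3, -0.7]
grip_width: 0.0499
time_s: 10.2
tool_pos: [0.4711, -0.0424, 0.1584]
eef_rot: [3.1, 0.008, -1.05]
wrist_force: [-0.2, 0.1, -0.3]
grip_width: 0.0497
[-0.16  0.31  0.22  2.05 -0.07  0.83 -2.53]
```

```bash
python3 -m creep '[{"dx":-5,"dy":8,"dz":20,"rx":0,"ry":0,"rz":10},{"dx":-10,"dy":16,"dz":40,"rx":0,"ry":0,"rz":20},{"dx":-15,"dy":24,"dz":40,"rx":0,"ry":0,"rz":30},{"dx":-20,"dy":32,"dz":40,"rx":0,"ry":0,"rz":40},{"dx":-28,"dy":40,"dz":40,"rx":0,"ry":0,"rz":50}]'
python3 -m creep '[{"dx":0,"dy":0,"dz":0,"rx":0,"ry":0,"rz":10},{"dx":0,"dy":0,"dz":0,"rx":0,"ry":0,"rz":20},{"dx":0,"dy":0,"dz":0,"rx":0,"ry":0,"rz":30},{"dx":0,"dy":0,"dz":0,"rx":0,"ry":0,"rz":40},{"dx":0,"dy":0,"dz":0,"rx":0,"ry":0,"rz":50}]'
python3 -m creep '[{"dx":0,"dy":0,"dz":0,"rx":0,"ry":0,"rz":10},{"dx":0,"dy":0,"dz":0,"rx":0,"ry":0,"rz":20},{"dx":0,"dy":0,"dz":0,"rx":0,"ry":0,"rz":30},{"dx":0,"dy":0,"dz":0,"rx":0,"ry":0,"rz":40},{"dx":0,"dy":0,"dz":0,"rx":0,"ry":0,"rz":50}]'
python3 -c "
from station import arm; print(arm.observe()['joint_positions'].round(2))"
```

```text
time_s: 10.82
tool_pos: [0.4428, -0.0022, 0.1983]
eef_rot: [3.098, 0.006, -0.172]
wrist_force: [-0.3, -0.7, -0.4]
grip_width: 0.0502
time_s: 11.45
tool_pos: [0.4427, -0.0026, 0.1982]
eef_rot: [3.096, 0.007, 0.7]
wrist_force: [0.5, 0.2, -0.2]
grip_width: 0.0499
time_s: 12.08
tool_pos: [0.4427, -0.0026, 0.1982]
eef_rot: [3.096, 0.009, 1.573]
wrist_force: [-0.2, 0.5, 0.1]
grip_width: 0.0499
[ 0.05  0.14 -0.12  2.14  0.04  0.81 -0.1 ]
```

```bash
cat >> h.py <<'E'
from scipy.spatial.transform import Rotation as Ro
def delta(x,y,z,yawdeg):
    o=arm.observe(); R=Ro.from_euler('xyz',o["eef_rot"]); D=Ro.from_euler('xyz',[np.pi,0,np.radians(yawdeg)])
    print((np.array([x,y,z])*1000-o["tool_pos"]*1000).round(1),(D*R.inv()).as_rotvec(degrees=True).round(1),"j7",o["joint_positions"][6].round(2))
E
python3 -c "
from h import *; delta(.443,-.001,.171,102.3)"
```

```text
[  0.3   1.6 -27.2] [ 0.2  2.7 12.2] j7 -0.1
```

```bash
python3 -m creep '[{"dx":0,"dy":1.6,"dz":-20,"rx":0.1,"ry":1.3,"rz":6},{"dx":0,"dy":1.6,"dz":-27,"rx":0.2,"ry":2.7,"rz":12.2},{"dx":0,"dy":1.6,"dz":-50,"rx":0.2,"ry":2.7,"rz":12.2},{"dx":0,"dy":1.6,"dz":-65,"rx":0.2,"ry":2.7,"rz":12.2},{"dx":0,"dy":1.6,"dz":-76,"rx":0.2,"ry":2.7,"rz":12.2}]' 50
python3 -m creep '[{"dx":0,"dy":0,"dz":0,"rx":0,"ry":0,"rz":0},{"dx":0,"dy":0,"dz":0,"rx":0,"ry":0,"rz":0},{"dx":0,"dy":0,"dz":0,"rx":0,"ry":0,"rz":0},{"dx":0,"dy":0,"dz":0,"rx":0,"ry":0,"rz":0},{"dx":0,"dy":0,"dz":0,"rx":0,"ry":0,"rz":0}]' 10
python3 -m creep '[{"dx":0,"dy":0,"dz":20,"rx":0,"ry":0,"rz":0},{"dx":0,"dy":0,"dz":50,"rx":0,"ry":0,"rz":0},{"dx":0,"dy":0,"dz":70,"rx":0,"ry":0,"rz":0},{"dx":0,"dy":0,"dz":70,"rx":0,"ry":0,"rz":0},{"dx":0,"dy":0,"dz":70,"rx":0,"ry":0,"rz":0}]'
python3 -c "
from h import *; delta(.537,-.1345,.06,102.3)"
```

```text
time_s: 12.7
tool_pos: [0.4422, -0.0008, 0.1209]
eef_rot: [-3.139, 0.001, 1.781]
wrist_force: [0.6, 0.0, 0.4]
grip_width: 0.0498
time_s: 13.32
tool_pos: [0.4425, -0.0006, 0.1214]
eef_rot: [-3.14, 0.001, 1.782]
wrist_force: [0.8, -0.3, -0.7]
grip_width: 0.0201
time_s: 13.95
tool_pos: [0.4415, -0.0007, 0.1904]
eef_rot: [-3.138, 0.0, 1.782]
wrist_force: [-0.2, -0.3, -1.1]
grip_width: 0.0198
[  95.5 -133.8 -130.4] [ 0.1 -0.2  0.2] j7 0.11
```

```bash
python3 -m creep '[{"dx":30,"dy":-44,"dz":0,"rx":0,"ry":0,"rz":0},{"dx":62,"dy":-88,"dz":0,"rx":0,"ry":0,"rz":0},{"dx":95,"dy":-134,"dz":-20,"rx":0,"ry":0,"rz":0},{"dx":95,"dy":-134,"dz":-70,"rx":0,"ry":0,"rz":0},{"dx":95,"dy":-134,"dz":-120,"rx":0,"ry":0,"rz":0}]'
python3 -m creep '[{"dx":0,"dy":0,"dz":-25,"rx":0,"ry":0,"rz":0},{"dx":0,"dy":0,"dz":-38,"rx":0,"ry":0,"rz":0},{"dx":0,"dy":0,"dz":-43.5,"rx":0,"ry":0,"rz":0},{"dx":0,"dy":0,"dz":-43.5,"rx":0,"ry":0,"rz":0},{"dx":0,"dy":0,"dz":-43.5,"rx":0,"ry":0,"rz":0}]'
python3 -m creep '[{"dx":0,"dy":0,"dz":0,"rx":0,"ry":0,"rz":0},{"dx":0,"dy":0,"dz":0,"rx":0,"ry":0,"rz":0},{"dx":0,"dy":0,"dz":0,"rx":0,"ry":0,"rz":0},{"dx":0,"dy":0,"dz":0,"rx":0,"ry":0,"rz":0},{"dx":0,"dy":0,"dz":0,"rx":0,"ry":0,"rz":0}]' 50
python3 -m creep '[{"dx":0,"dy":0,"dz":40,"rx":0,"ry":0,"rz":0},{"dx":0,"dy":0,"dz":90,"rx":0,"ry":0,"rz":0},{"dx":0,"dy":0,"dz":140,"rx":0,"ry":0,"rz":0},{"dx":0,"dy":-30,"dz":170,"rx":0,"ry":0,"rz":0},{"dx":0,"dy":-60,"dz":180,"rx":0,"ry":0,"rz":0}]' 85
python3 -c "
from h import *
print(arm.observe()['joint_positions'].round(2)); delta(.641,-.143,.2,-8)"
```

```text
time_s: 14.58
tool_pos: [0.5365, -0.1355, 0.0684]
eef_rot: [-3.138, 0.0, 1.78]
wrist_force: [-0.3, 1.0, -0.7]
grip_width: 0.0199
time_s: 15.2
tool_pos: [0.538, -0.1348, 0.0287]
eef_rot: [-3.141, 0.001, 1.782]
wrist_force: [-0.7, -0.3, -0.1]
grip_width: 0.0202
time_s: 15.82
tool_pos: [0.5371, -0.1346, 0.0276]
eef_rot: [-3.139, 0.001, 1.781]
wrist_force: [-0.3, -0.3, -0.5]
grip_width: 0.05
time_s: 16.45
tool_pos: [0.5385, -0.1953, 0.2105]
eef_rot: [3.14, 0.003, 1.783]
wrist_force: [0.4, -0.0, -0.9]
grip_width: 0.0849
[ 0.33  0.37 -0.04  1.8   0.02  0.97  0.49]
[102.5  52.3 -10.5] [ 2.000e-01 -1.000e-01 -1.101e+02] j7 0.49
```

```bash
cat >> h.py <<'E'
def covers(d,z=.022,x=(.33,.72),y=(-.46,-.08)):
    h=cv2.cvtColor(d["img"],cv2.COLOR_RGB2HSV); n,l,st,c=cv2.connectedComponentsWithStats((h[:,:,2]<48).astype(np.uint8))
    for i in range(1,n):
        if not 60<st[i,4]<400: continue
        ys,xs=np.where(l==i); P=np.array([onz(d,a,b,z)[:2] for a,b in zip(xs,ys)]); m=P.mean(0)
        if not(x[0]<m[0]<x[1] and y[0]<m[1]<y[1]): continue
        (cx,cy),(w,hh),ang=cv2.minAreaRect((P*1000).astype(np.float32)); yaw=(ang if w>hh else ang+90)%180
        print("cov",round(cx),round(cy),round(w),round(hh),"yaw",round(yaw))
def restcheck(d):
    h=cv2.cvtColor(d["img"],cv2.COLOR_RGB2HSV)[160:205,268:315]; m=(h[:,:,0]>95)&(h[:,:,0]<125)&(h[:,:,1]>90)
    ys,xs=np.where(m); print("rest band n",len(xs)); 
    if len(xs): print(onz(d,xs.mean()+268,ys.mean()+160,.014).round(4))
E
python3 -c "
from h import *
d=snap('top','pics/top2.png'); covers(d); restcheck(d)"
```

```text
cov 641 -143 36 80 yaw 171
cov 413 -397 22 74 yaw 169
rest band n 31
[ 0.5414 -0.1345  0.014 ]
```

```bash
python3 -m creep '[{"dx":20,"dy":10,"dz":0,"rx":0,"ry":0,"rz":10},{"dx":40,"dy":20,"dz":0,"rx":0,"ry":0,"rz":20},{"dx":65,"dy":30,"dz":0,"rx":0,"ry":0,"rz":30},{"dx":85,"dy":40,"dz":0,"rx":0,"ry":0,"rz":40},{"dx":104,"dy":51,"dz":0,"rx":0,"ry":0,"rz":50}]' 70
python3 -m creep '[{"dx":0,"dy":0,"dz":-40,"rx":0,"ry":0,"rz":10},{"dx":0,"dy":0,"dz":-80,"rx":0,"ry":0,"rz":19.5},{"dx":0,"dy":0,"dz":-130,"rx":0,"ry":0,"rz":19.5},{"dx":0,"dy":0,"dz":-165,"rx":0,"ry":0,"rz":19.5},{"dx":0,"dy":0,"dz":-181,"rx":0,"ry":0,"rz":19.5}]'
python3 -m creep '[{"dx":0,"dy":0,"dz":0,"rx":0,"ry":0,"rz":0},{"dx":0,"dy":0,"dz":0,"rx":0,"ry":0,"rz":0},{"dx":0,"dy":0,"dz":0,"rx":0,"ry":0,"rz":0},{"dx":0,"dy":0,"dz":0,"rx":0,"ry":0,"rz":0},{"dx":0,"dy":0,"dz":0,"rx":0,"ry":0,"rz":0}]' 20
python3 -m creep '[{"dx":0,"dy":0,"dz":40,"rx":0,"ry":0,"rz":0},{"dx":0,"dy":0,"dz":90,"rx":0,"ry":0,"rz":0},{"dx":0,"dy":0,"dz":150,"rx":0,"ry":0,"rz":0},{"dx":-20,"dy":0,"dz":180,"rx":0,"ry":0,"rz":-10},{"dx":-60,"dy":0,"dz":180,"rx":0,"ry":0,"rz":-20}]'
python3 -c "
from h import *
delta(.4793,.0042,.2,97)"
```

```text
time_s: 17.12
tool_pos: [0.6414, -0.1431, 0.207]
eef_rot: [-3.139, -0.0, 2.66]
wrist_force: [0.2, 0.2, -0.1]
grip_width: 0.0702
time_s: 17.75
tool_pos: [0.6391, -0.143, 0.0237]
eef_rot: [-3.139, -0.004, 2.995]
wrist_force: [-0.3, -0.8, 0.1]
grip_width: 0.0699
time_s: 18.38
tool_pos: [0.6426, -0.1439, 0.0287]
eef_rot: [-3.139, 0.004, 2.994]
wrist_force: [-1.2, -0.2, 7.0]
grip_width: 0.0319
time_s: 19.0
tool_pos: [0.5838, -0.1435, 0.2106]
eef_rot: [3.141, 0.008, 2.641]
wrist_force: [-0.6, 0.7, -1.2]
grip_width: 0.0321
[-104.5  147.7  -10.6] [  0.4   0.3 -54.3] j7 1.16
```

```bash
python3 -m creep '[{"dx":-20,"dy":30,"dz":0,"rx":0,"ry":0,"rz":-10},{"dx":-42,"dy":60,"dz":0,"rx":0,"ry":0,"rz":-20},{"dx":-64,"dy":90,"dz":0,"rx":0,"ry":0,"rz":-30},{"dx":-86,"dy":120,"dz":-5,"rx":0,"ry":0,"rz":-40},{"dx":-108,"dy":147.5,"dz":-10,"rx":0.4,"ry":0.3,"rz":-50}]'
python3 -m creep '[{"dx":0,"dy":0,"dz":-20,"rx":0,"ry":0,"rz":-4.3},{"dx":0,"dy":0,"dz":-45,"rx":0,"ry":0,"rz":-4.3},{"dx":0,"dy":0,"dz":-60,"rx":0,"ry":0,"rz":-4.3},{"dx":0,"dy":0,"dz":-64.5,"rx":0,"ry":0,"rz":-4.3},{"dx":0,"dy":0,"dz":-64.5,"rx":0,"ry":0,"rz":-4.3}]'
python3 -m creep '[{"dx":0,"dy":0,"dz":0,"rx":0,"ry":0,"rz":0},{"dx":0,"dy":0,"dz":0,"rx":0,"ry":0,"rz":0},{"dx":0,"dy":0,"dz":0,"rx":0,"ry":0,"rz":0},{"dx":0,"dy":0,"dz":0,"rx":0,"ry":0,"rz":0},{"dx":0,"dy":0,"dz":10,"rx":0,"ry":0,"rz":0}]' 44
python3 -m creep '[{"dx":0,"dy":0,"dz":30,"rx":0,"ry":0,"rz":0},{"dx":0,"dy":-30,"dz":60,"rx":0,"ry":0,"rz":0},{"dx":0,"dy":-90,"dz":70,"rx":0,"ry":0,"rz":0},{"dx":0,"dy":-150,"dz":70,"rx":0,"ry":0,"rz":0},{"dx":0,"dy":-210,"dz":70,"rx":0,"ry":0,"rz":0}]' 70
python3 - <<'E'
from h import *
d=snap('top','pics/top3.png'); covers(d); restcheck(d); s=snap('scene','pics/scene3.png')
a=cv2.imread("pics/top3.png")[125:245,195:415]; b=cv2.imread("pics/scene3.png")[130:260,110:330]
cv2.imwrite("pics/c4.png",np.vstack([cv2.resize(x,None,fx=2.35,fy=2.35,interpolation=cv2.INTER_CUBIC) for x in(a,b)]))
delta(.521,-.266,.2,168)
E
```

```text
time_s: 19.62
tool_pos: [0.4723, 0.0053, 0.197]
eef_rot: [-3.14, -0.008, 1.768]
wrist_force: [-0.2, -0.4, -0.7]
grip_width: 0.0321
time_s: 20.25
tool_pos: [0.4733, 0.0038, 0.1323]
eef_rot: [-3.139, -0.008, 1.698]
wrist_force: [1.3, -0.6, -0.4]
grip_width: 0.0321
time_s: 20.88
tool_pos: [0.4724, 0.0039, 0.1419]
eef_rot: [-3.137, -0.008, 1.698]
wrist_force: [0.0, -0.3, 0.3]
grip_width: 0.0439
time_s: 21.5
tool_pos: [0.4734, -0.2079, 0.2135]
eef_rot: [-3.141, -0.007, 1.698]
wrist_force: [0.8, -0.7, 0.1]
grip_width: 0.0702
rest band n 35
[ 0.5379 -0.1327  0.014 ]
[ 49.1 -51.6 -13.2] [-0.1 -0.2 71.3] j7 0.49
```

View pics/c4.png

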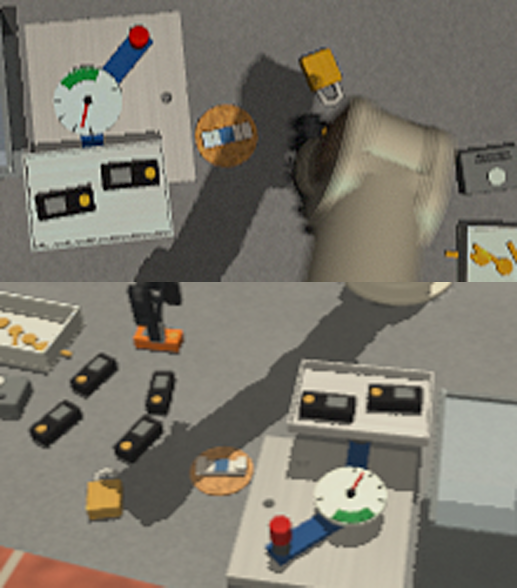

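```bash
python3 -m creep '[{"dx":10,"dy":-12,"dz":0,"rx":0,"ry":0,"rz":10.4},{"dx":20,"dy":-24,"dz":0,"rx":0,"ry":0,"rz":20.8},{"dx":30,"dy":-36,"dz":0,"rx":0,"ry":0,"rz":31.2},{"dx":40,"dy":-48,"dz":0,"rx":0,"ry":0,"rz":41.6},{"dx":48.5,"dy":-58,"dz":0,"rx":0,"ry":0,"rz":52}]' 70
python3 -m creep '[{"dx":0,"dy":0,"dz":-50,"rx":0,"ry":0,"rz":10},{"dx":0,"dy":0,"dz":-100,"rx":0,"ry":0,"rz":19.3},{"dx":0,"dy":0,"dz":-150,"rx":0,"ry":0,"rz":19.3},{"dx":0,"dy":0,"dz":-175,"rx":0,"ry":0,"rz":19.3},{"dx":0,"dy":0,"dz":-184,"rx":0,"ry":0,"rz":19.3}]'
python3 -m creep '[{"dx":0,"dy":0,"dz":0,"rx":0,"ry":0,"rz":0},{"dx":0,"dy":0,"dz":0,"rx":0,"ry":0,"rz":0},{"dx":0,"dy":0,"dz":0,"rx":0,"ry":0,"rz":0},{"dx":0,"dy":0,"dz":0,"rx":0,"ry":0,"rz":0},{"dx":0,"dy":0,"dz":0,"rx":0,"ry":0,"rz":0}]' 20
python3 -m creep '[{"dx":0,"dy":0,"dz":40,"rx":0,"ry":0,"rz":0},{"dx":0,"dy":0,"dz":100,"rx":0,"ry":0,"rz":0},{"dx":0,"dy":0,"dz":150,"rx":0,"ry":0,"rz":0},{"dx":0,"dy":20,"dz":180,"rx":0,"ry":0,"rz":-10},{"dx":0,"dy":40,"dz":180,"rx":0,"ry":0,"rz":-20}]'
python3 -c "
from h import *
delta(.4237,-.0025,.2,97)"
```

```text
time_s: 22.22
tool_pos: [0.5221, -0.264, 0.2127]
eef_rot: [-3.139, -0.008, 2.611]
wrist_force: [-0.2, 0.3, -0.4]
grip_width: 0.0705
time_s: 22.85
tool_pos: [0.5207, -0.2632, 0.0267]
eef_rot: [-3.14, -0.011, 2.942]
wrist_force: [0.0, -0.1, 0.3]
grip_width: 0.0703
time_s: 23.48
tool_pos: [0.5231, -0.2649, 0.0302]
eef_rot: [-3.138, -0.005, 2.942]
wrist_force: [0.4, -0.3, 7.5]
grip_width: 0.032
time_s: 24.1
tool_pos: [0.5235, -0.2245, 0.2122]
eef_rot: [-3.14, -0.001, 2.586]
wrist_force: [-0.7, 0.3, -1.2]
grip_width: 0.0322
[-99.8 222.  -12.2] [  0.   -0.1 -51.2] j7 1.31
```

```bash
python3 -m creep '[{"dx":-20,"dy":45,"dz":0,"rx":0,"ry":0,"rz":-10.2},{"dx":-40,"dy":90,"dz":0,"rx":0,"ry":0,"rz":-20.4},{"dx":-60,"dy":135,"dz":0,"rx":0,"ry":0,"rz":-30.6},{"dx":-80,"dy":180,"dz":-5,"rx":0,"ry":0,"rz":-41},{"dx":-99.8,"dy":222,"dz":-12,"rx":0,"ry":0,"rz":-51.2}]'
python3 -m creep '[{"dx":0,"dy":0,"dz":-20,"rx":0,"ry":0,"rz":0},{"dx":0,"dy":0,"dz":-45,"rx":0,"ry":0,"rz":0},{"dx":0,"dy":0,"dz":-61,"rx":0,"ry":0,"rz":0},{"dx":0,"dy":0,"dz":-61,"rx":0,"ry":0,"rz":0},{"dx":0,"dy":0,"dz":-61,"rx":0,"ry":0,"rz":0}]'
python3 -m creep '[{"dx":0,"dy":0,"dz":0,"rx":0,"ry":0,"rz":0},{"dx":0,"dy":0,"dz":0,"rx":0,"ry":0,"rz":0},{"dx":0,"dy":0,"dz":0,"rx":0,"ry":0,"rz":0},{"dx":0,"dy":0,"dz":0,"rx":0,"ry":0,"rz":0},{"dx":0,"dy":0,"dz":10,"rx":0,"ry":0,"rz":0}]' 42
python3 -m creep '[{"dx":0,"dy":0,"dz":30,"rx":0,"ry":0,"rz":0},{"dx":0,"dy":-30,"dz":60,"rx":0,"ry":0,"rz":0},{"dx":0,"dy":-90,"dz":70,"rx":0,"ry":0,"rz":0},{"dx":0,"dy":-140,"dz":70,"rx":0,"ry":0,"rz":0},{"dx":0,"dy":-170,"dz":70,"rx":0,"ry":0,"rz":0}]' 70
python3 - <<'E'
from h import *
d=snap('top','pics/top4.png'); covers(d); restcheck(d); s=snap('scene','pics/scene4.png')
delta(.424,-.273,.2,14)
delta(.424,-.273,.2,194)
E
```

```text
time_s: 24.72
tool_pos: [0.4212, -0.0005, 0.1968]
eef_rot: [-3.141, -0.008, 1.694]
wrist_force: [0.6, 1.0, -2.9]
grip_width: 0.0327
time_s: 25.35
tool_pos: [0.4223, -0.0021, 0.1359]
eef_rot: [-3.14, -0.008, 1.7]
wrist_force: [-0.2, -0.2, -1.2]
grip_width: 0.0322
time_s: 25.98
tool_pos: [0.4211, -0.0021, 0.1449]
eef_rot: [-3.137, -0.008, 1.7]
wrist_force: [0.1, 0.0, -0.5]
grip_width: 0.0422
time_s: 26.6
tool_pos: [0.4217, -0.1749, 0.2162]
eef_rot: [-3.14, -0.007, 1.697]
wrist_force: [1.1, 0.7, -0.9]
grip_width: 0.07
cov 524 -393 38 74 yaw 162
rest band n 32
[ 0.5314 -0.1395  0.014 ]
[  2.5 -97.  -15.9] [ -0.4   0.1 -83. ] j7 0.46
[  2.5 -97.  -15.9] [-0.1 -0.4 97. ] j7 0.46
```

```bash
python3 -m creep '[{"dx":0,"dy":-20,"dz":0,"rx":0,"ry":0,"rz":-10.4},{"dx":1,"dy":-40,"dz":0,"rx":0,"ry":0,"rz":-20.8},{"dx":2,"dy":-60,"dz":0,"rx":0,"ry":0,"rz":-31.2},{"dx":2.5,"dy":-80,"dz":0,"rx":0,"ry":0,"rz":-41.6},{"dx":2.5,"dy":-99,"dz":0,"rx":-0.3,"ry":0,"rz":-52}]' 70
python3 -m creep '[{"dx":0,"dy":0,"dz":-40,"rx":0,"ry":0,"rz":-10.4},{"dx":0,"dy":0,"dz":-80,"rx":0,"ry":0,"rz":-20.8},{"dx":0,"dy":0,"dz":-130,"rx":0,"ry":0,"rz":-31},{"dx":0,"dy":0,"dz":-170,"rx":0,"ry":0,"rz":-31},{"dx":0,"dy":0,"dz":-187,"rx":0,"ry":0,"rz":-31}]'
python3 -m creep '[{"dx":0,"dy":0,"dz":0,"rx":0,"ry":0,"rz":0},{"dx":0,"dy":0,"dz":0,"rx":0,"ry":0,"rz":0},{"dx":0,"dy":0,"dz":0,"rx":0,"ry":0,"rz":0},{"dx":0,"dy":0,"dz":0,"rx":0,"ry":0,"rz":0},{"dx":0,"dy":0,"dz":0,"rx":0,"ry":0,"rz":0}]' 20
python3 -m creep '[{"dx":0,"dy":0,"dz":40,"rx":0,"ry":0,"rz":0},{"dx":0,"dy":0,"dz":100,"rx":0,"ry":0,"rz":0},{"dx":0,"dy":0,"dz":150,"rx":0,"ry":0,"rz":0},{"dx":0,"dy":20,"dz":180,"rx":0,"ry":0,"rz":10},{"dx":0,"dy":40,"dz":180,"rx":0,"ry":0,"rz":20}]'
python3 -c "
from h import *
delta(.4745,.0965,.2,97)"
```

```text
time_s: 27.32
tool_pos: [0.4247, -0.2707, 0.2155]
eef_rot: [-3.14, -0.004, 0.787]
wrist_force: [-0.3, 0.0, -0.6]
grip_width: 0.07
time_s: 27.95
tool_pos: [0.4236, -0.2692, 0.0264]
eef_rot: [-3.137, -0.001, 0.252]
wrist_force: [-0.2, 0.2, 0.1]
grip_width: 0.0699
time_s: 28.58
tool_pos: [0.4258, -0.272, 0.03]
eef_rot: [3.14, -0.006, 0.251]
wrist_force: [0.4, -0.0, 7.8]
grip_width: 0.032
time_s: 29.2
tool_pos: [0.4261, -0.2316, 0.2119]
eef_rot: [3.137, -0.007, 0.605]
wrist_force: [-0.1, -0.1, -2.0]
grip_width: 0.0324
[ 48.4 328.1 -11.9] [-0.3  0.5 62.3] j7 -0.47
```

```bash
python3 -m creep '[{"dx":8,"dy":52,"dz":0,"rx":0,"ry":0,"rz":10.2},{"dx":16,"dy":105,"dz":0,"rx":0,"ry":0,"rz":20.4},{"dx":24,"dy":158,"dz":0,"rx":0,"ry":0,"rz":30.6},{"dx":32,"dy":210,"dz":0,"rx":0,"ry":0,"rz":41},{"dx":40,"dy":262,"dz":0,"rx":-0.3,"ry":0.5,"rz":51.2}]'
python3 -m creep '[{"dx":9,"dy":40,"dz":0,"rx":0,"ry":0,"rz":10},{"dx":9,"dy":62,"dz":-20,"rx":0,"ry":0,"rz":11},{"dx":9,"dy":62,"dz":-60,"rx":0,"ry":0,"rz":11},{"dx":9,"dy":62,"dz":-78,"rx":0,"ry":0,"rz":11},{"dx":9,"dy":62,"dz":-78,"rx":0,"ry":0,"rz":11}]'
python3 -m creep '[{"dx":0,"dy":0,"dz":0,"rx":0,"ry":0,"rz":0},{"dx":0,"dy":0,"dz":0,"rx":0,"ry":0,"rz":0},{"dx":0,"dy":0,"dz":0,"rx":0,"ry":0,"rz":0},{"dx":0,"dy":0,"dz":0,"rx":0,"ry":0,"rz":0},{"dx":0,"dy":0,"dz":10,"rx":0,"ry":0,"rz":0}]' 42
python3 -m creep '[{"dx":0,"dy":-10,"dz":40,"rx":0,"ry":0,"rz":0},{"dx":0,"dy":-70,"dz":70,"rx":0,"ry":0,"rz":0},{"dx":0,"dy":-130,"dz":70,"rx":0,"ry":0,"rz":0},{"dx":0,"dy":-190,"dz":70,"rx":0,"ry":0,"rz":0},{"dx":0,"dy":-250,"dz":70,"rx":0,"ry":0,"rz":0}]' 70
python3 - <<'E'
from h import *
d=snap('top','pics/top5.png'); covers(d); restcheck(d); s=snap('scene','pics/scene5.png')
a=cv2.imread("pics/top5.png")[125:245,195:415]; b=cv2.imread("pics/scene5.png")[130:260,110:330]
cv2.imwrite("pics/c5.png",np.vstack([cv2.resize(x,None,fx=2.35,fy=2.35,interpolation=cv2.INTER_CUBIC) for x in(a,b)]))
delta(.524,-.393,.2,162)
E
```

```text
time_s: 29.82
tool_pos: [0.4643, 0.0322, 0.2091]
eef_rot: [-3.137, 0.006, 1.499]
wrist_force: [0.6, 0.0, -1.7]
grip_width: 0.0323
time_s: 30.45
tool_pos: [0.472, 0.0926, 0.1294]
eef_rot: [-3.133, 0.006, 1.686]
wrist_force: [0.1, -0.2, -1.2]
grip_width: 0.0322
time_s: 31.08
tool_pos: [0.4727, 0.0927, 0.14]
eef_rot: [-3.134, 0.006, 1.686]
wrist_force: [-0.6, 0.0, 0.5]
grip_width: 0.0417
time_s: 31.7
tool_pos: [0.4734, -0.1591, 0.2113]
eef_rot: [-3.138, 0.006, 1.686]
wrist_force: [1.0, 0.2, -0.1]
grip_width: 0.07
cov 518 -178 39 124 yaw 168
cov 524 -393 38 74 yaw 162
cov 444 -423 39 74 yaw 167
rest band n 31
[ 0.5379 -0.1374  0.014 ]
[  51.6 -227.8  -11.1] [ 0.6  0.1 66.1] j7 0.37
```

View pics/c5.png

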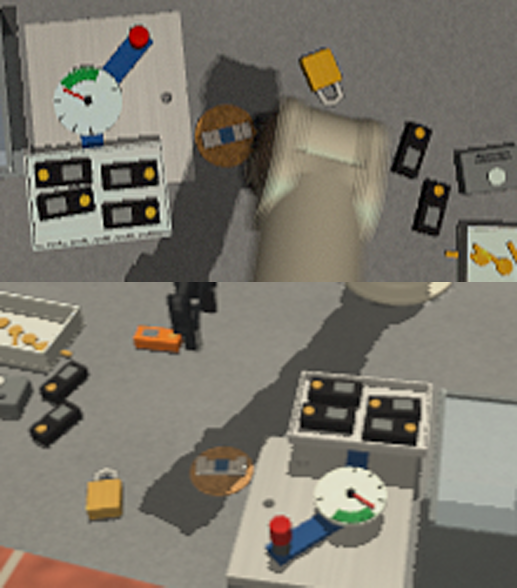

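```bash
python3 -m creep '[{"dx":9,"dy":-40,"dz":0,"rx":0,"ry":0,"rz":10.4},{"dx":18,"dy":-80,"dz":0,"rx":0,"ry":0,"rz":20.8},{"dx":27,"dy":-120,"dz":0,"rx":0,"ry":0,"rz":31.2},{"dx":36,"dy":-160,"dz":0,"rx":0,"ry":0,"rz":41.6},{"dx":44,"dy":-200,"dz":0,"rx":0.6,"ry":0,"rz":52}]' 64
python3 -m creep '[{"dx":7,"dy":-29,"dz":-40,"rx":0,"ry":0,"rz":10},{"dx":7,"dy":-29,"dz":-85,"rx":0,"ry":0,"rz":14},{"dx":7,"dy":-29,"dz":-130,"rx":0,"ry":0,"rz":14},{"dx":7,"dy":-29,"dz":-165,"rx":0,"ry":0,"rz":14},{"dx":7,"dy":-29,"dz":-181,"rx":0,"ry":0,"rz":14}]'
python3 -m creep '[{"dx":0,"dy":0,"dz":0,"rx":0,"ry":0,"rz":0},{"dx":0,"dy":0,"dz":0,"rx":0,"ry":0,"rz":0},{"dx":0,"dy":0,"dz":0,"rx":0,"ry":0,"rz":0},{"dx":0,"dy":0,"dz":0,"rx":0,"ry":0,"rz":0},{"dx":0,"dy":0,"dz":0,"rx":0,"ry":0,"rz":0}]' 20
python3 -m creep '[{"dx":0,"dy":0,"dz":40,"rx":0,"ry":0,"rz":0},{"dx":0,"dy":0,"dz":100,"rx":0,"ry":0,"rz":0},{"dx":0,"dy":0,"dz":150,"rx":0,"ry":0,"rz":0},{"dx":0,"dy":20,"dz":180,"rx":0,"ry":0,"rz":0},{"dx":0,"dy":60,"dz":180,"rx":0,"ry":0,"rz":0}]'
python3 -c "
from h import *
d=load('pics/top5.png'); covers(d,.1,(.38,.52),(-.06,.14)); 
delta(.4495,.0015,.2,187)"
```

```text
time_s: 32.42
tool_pos: [0.518, -0.3574, 0.2108]
eef_rot: [3.141, -0.003, 2.6]
wrist_force: [-0.0, 0.5, -0.3]
grip_width: 0.0641
time_s: 33.05
tool_pos: [0.5234, -0.3848, 0.0272]
eef_rot: [3.141, -0.006, 2.838]
wrist_force: [0.1, -0.1, 1.1]
grip_width: 0.0643
time_s: 33.67
tool_pos: [0.5255, -0.3866, 0.0309]
eef_rot: [-3.141, -0.0, 2.838]
wrist_force: [-1.1, -0.1, 7.5]
grip_width: 0.0323
time_s: 34.3
tool_pos: [0.5255, -0.3287, 0.213]
eef_rot: [-3.138, 0.004, 2.834]
wrist_force: [0.5, 0.2, -1.4]
grip_width: 0.0324
cov 473 92 32 73 yaw 96
cov 473 4 31 73 yaw 97
cov 434 87 31 73 yaw 102
cov 422 1 31 72 yaw 97
[-76.  330.2 -13. ] [ 0.2  0.2 24.6] j7 1.71
```

```bash
python3 -m creep '[{"dx":-14,"dy":58,"dz":0,"rx":0,"ry":0,"rz":5},{"dx":-28,"dy":116,"dz":0,"rx":0,"ry":0,"rz":10},{"dx":-42,"dy":174,"dz":0,"rx":0,"ry":0,"rz":15},{"dx":-56,"dy":232,"dz":0,"rx":0,"ry":0,"rz":20},{"dx":-70,"dy":290,"dz":0,"rx":0.2,"ry":0.2,"rz":24.6}]'
python3 -m creep '[{"dx":-7,"dy":40,"dz":0,"rx":0,"ry":0,"rz":0},{"dx":-7,"dy":40,"dz":-20,"rx":0,"ry":0,"rz":0},{"dx":-7,"dy":40,"dz":-55,"rx":0,"ry":0,"rz":0},{"dx":-7,"dy":40,"dz":-77,"rx":0,"ry":0,"rz":0},{"dx":-7,"dy":40,"dz":-77,"rx":0,"ry":0,"rz":0}]'
python3 -m creep '[{"dx":0,"dy":0,"dz":-3,"rx":0,"ry":0,"rz":0},{"dx":0,"dy":0,"dz":-3,"rx":0,"ry":0,"rz":0},{"dx":0,"dy":0,"dz":-3,"rx":0,"ry":0,"rz":0},{"dx":0,"dy":0,"dz":-3,"rx":0,"ry":0,"rz":0},{"dx":0,"dy":0,"dz":-3,"rx":0,"ry":0,"rz":0}]'
```

```text
time_s: 34.92
tool_pos: [0.4536, -0.0343, 0.2095]
eef_rot: [3.139, -0.006, -3.014]
wrist_force: [1.9, -0.0, -0.7]
grip_width: 0.032
time_s: 35.55
tool_pos: [0.4457, 0.004, 0.131]
eef_rot: [3.138, -0.01, -3.016]
wrist_force: [0.3, 0.5, -1.6]
grip_width: 0.0318
time_s: 36.17
tool_pos: [0.4474, 0.0039, 0.1293]
eef_rot: [3.139, -0.006, -3.016]
wrist_force: [-0.6, -0.6, -0.6]
grip_width: 0.0321
```

```bash
python3 -m creep '[{"dx":0,"dy":0,"dz":0,"rx":0,"ry":0,"rz":0},{"dx":0,"dy":0,"dz":0,"rx":0,"ry":0,"rz":0},{"dx":0,"dy":0,"dz":0,"rx":0,"ry":0,"rz":0},{"dx":0,"dy":0,"dz":0,"rx":0,"ry":0,"rz":0},{"dx":0,"dy":0,"dz":10,"rx":0,"ry":0,"rz":0}]' 50
python3 -m creep '[{"dx":0,"dy":0,"dz":40,"rx":0,"ry":0,"rz":0},{"dx":0,"dy":-50,"dz":75,"rx":0,"ry":0,"rz":0},{"dx":10,"dy":-110,"dz":85,"rx":0,"ry":0,"rz":0},{"dx":20,"dy":-170,"dz":85,"rx":0,"ry":0,"rz":0},{"dx":30,"dy":-230,"dz":85,"rx":0,"ry":0,"rz":0}]' 85
python3 - <<'E'
from h import *
d=snap('top','pics/top6.png'); restcheck(d); s=snap('scene','pics/scene6.png')
a=cv2.imread("pics/top6.png")[130:240,195:305]; b=cv2.imread("pics/scene6.png")[165:265,190:300]
cv2.imwrite("pics/c6.png",np.vstack([cv2.resize(x,(440,x.shape[0]*4*440//(440)),interpolation=cv2.INTER_CUBIC)[:400][:300] if 0 else cv2.resize(x,None,fx=2.8,fy=2.8,interpolation=cv2.INTER_CUBIC) for x in(a,b)]))
c=proj(d,[.575,.062,.10]); print(c)
E
```

```text
time_s: 36.8
tool_pos: [0.4466, 0.0039, 0.1389]
eef_rot: [3.138, -0.009, -3.016]
wrist_force: [0.2, 0.2, -0.3]
grip_width: 0.0498
time_s: 37.42
tool_pos: [0.4778, -0.2281, 0.2255]
eef_rot: [3.14, -0.005, -3.016]
wrist_force: [0.4, -0.4, 0.4]
grip_width: 0.0851
rest band n 38
[ 0.5329 -0.138   0.014 ]
(np.float64(232.1233059343174), np.float64(165.7639876170574))
```

View pics/c6.png

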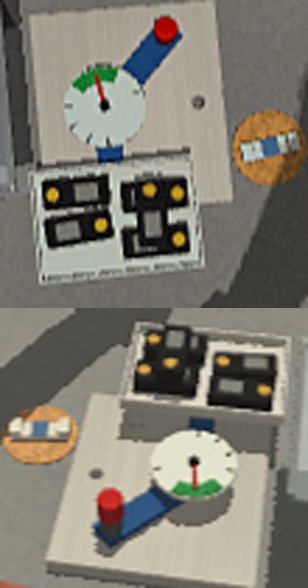

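```bash
python3 -c "
from h import *
delta(.662,-.0055,.079,187)
d=load('pics/top6.png');s=load('pics/scene6.png');print(tri(d,redknob(d,(200,120,285,215))[0],s,redknob(s,(205,180,260,260))[0]))
a=np.radians(np.linspace(-38.1,-128.1,11)); p=110*np.c_[np.cos(a),np.sin(a)]
print((p[:6]-p[0]).round(1).tolist()); print((p[5:]-p[5]).round(1).tolist())"
```

```text
[ 185.1  228.9 -145.9] [ 0.1 -0.3  0.4] j7 2.0
(array([ 0.66321017, -0.00397993,  0.07187881]), np.float64(0.002269401257493341))
[[0.0, 0.0], [-11.7, -12.7], [-25.2, -23.4], [-40.2, -31.9], [-56.4, -37.9], [-73.3, -41.3]]
[[0.0, 0.0], [-17.2, -0.7], [-34.4, 1.3], [-51.0, 5.9], [-66.7, 13.1], [-81.1, 22.6]]
```

```bash
python3 -m creep '[{"dx":36,"dy":45,"dz":0,"rx":0,"ry":0,"rz":0},{"dx":73,"dy":91,"dz":0,"rx":0,"ry":0,"rz":0},{"dx":110,"dy":137,"dz":0,"rx":0,"ry":0,"rz":0},{"dx":148,"dy":183,"dz":0,"rx":0,"ry":0,"rz":0},{"dx":185,"dy":229,"dz":0,"rx":0,"ry":0,"rz":0}]' 85
python3 -m creep '[{"dx":0,"dy":0,"dz":-40,"rx":0,"ry":0,"rz":0},{"dx":0,"dy":0,"dz":-80,"rx":0,"ry":0,"rz":0},{"dx":0,"dy":0,"dz":-120,"rx":0,"ry":0,"rz":0},{"dx":0,"dy":0,"dz":-145,"rx":0,"ry":0,"rz":0},{"dx":0,"dy":0,"dz":-145,"rx":0,"ry":0,"rz":0}]'
python3 -m creep '[{"dx":0,"dy":0,"dz":0,"rx":0,"ry":0,"rz":0},{"dx":0,"dy":0,"dz":0,"rx":0,"ry":0,"rz":0},{"dx":0,"dy":0,"dz":0,"rx":0,"ry":0,"rz":0},{"dx":0,"dy":0,"dz":0,"rx":0,"ry":0,"rz":0},{"dx":0,"dy":0,"dz":0,"rx":0,"ry":0,"rz":0}]' 15
python3 -m creep '[{"dx":0,"dy":0,"dz":8,"rx":0,"ry":0,"rz":0},{"dx":0,"dy":0,"dz":16,"rx":0,"ry":0,"rz":0},{"dx":0,"dy":0,"dz":24,"rx":0,"ry":0,"rz":0},{"dx":0,"dy":0,"dz":24,"rx":0,"ry":0,"rz":0},{"dx":0,"dy":0,"dz":24,"rx":0,"ry":0,"rz":0}]'
```

```text
time_s: 38.15
tool_pos: [0.6632, 0.0049, 0.2248]
eef_rot: [3.139, -0.006, -3.016]
wrist_force: [0.6, -0.8, 0.3]
grip_width: 0.085
time_s: 38.78
tool_pos: [0.6602, 0.0034, 0.0771]
eef_rot: [3.138, -0.012, -3.016]
wrist_force: [-0.2, -0.6, 0.8]
grip_width: 0.0849
time_s: 39.4
tool_pos: [0.6653, -0.0036, 0.0824]
eef_rot: [-3.137, -0.002, -3.021]
wrist_force: [1.6, -9.9, 9.6]
grip_width: 0.0261
time_s: 40.02
tool_pos: [0.6657, -0.0022, 0.1036]
eef_rot: [-3.139, -0.0, -3.02]
wrist_force: [10.6, -7.6, -10.6]
grip_width: 0.0258
```

```bash
python3 -m creep '[{"dx":0,"dy":-4,"dz":0,"rx":0,"ry":0,"rz":0},{"dx":0,"dy":-8,"dz":0,"rx":0,"ry":0,"rz":0},{"dx":0,"dy":-8,"dz":0,"rx":0,"ry":0,"rz":0},{"dx":0,"dy":-8,"dz":0,"rx":0,"ry":0,"rz":0},{"dx":0,"dy":-8,"dz":0,"rx":0,"ry":0,"rz":0}]'
python3 -c "
import numpy as np
a=np.radians(np.linspace(-38.1,-128.1,21)); p=110*np.c_[np.cos(a),np.sin(a)]
for i in range(0,20,5): print((p[i+1:i+6]-p[i]).round(1).tolist())"
```

```text
time_s: 40.65
tool_pos: [0.6625, -0.0075, 0.1024]
eef_rot: [3.141, -0.007, -3.018]
wrist_force: [5.1, -4.2, -10.4]
grip_width: 0.026
[[-5.6, -6.6], [-11.7, -12.7], [-18.2, -18.3], [-25.2, -23.4], [-32.6, -28.0]]
[[-7.7, -3.9], [-15.7, -7.3], [-23.9, -10.0], [-32.3, -12.0], [-40.8, -13.4]]
[[-8.6, -0.7], [-17.2, -0.7], [-25.9, -0.1], [-34.4, 1.3], [-42.8, 3.3]]
[[-8.2, 2.6], [-16.2, 5.9], [-23.9, 9.8], [-31.3, 14.3], [-38.3, 19.4]]
```

```bash
python3 -m creep '[{"dx":-5.6,"dy":-5,"dz":0,"rx":0,"ry":0,"rz":0},{"dx":-12,"dy":-11,"dz":0,"rx":0,"ry":0,"rz":0},{"dx":-18.5,"dy":-16.5,"dz":0,"rx":0,"ry":0,"rz":0},{"dx":-25.5,"dy":-21.5,"dz":0,"rx":0,"ry":0,"rz":0},{"dx":-33,"dy":-26.3,"dz":0,"rx":0,"ry":0,"rz":0}]'
python3 -m creep '[{"dx":-7.7,"dy":-3.9,"dz":0,"rx":0,"ry":0,"rz":0},{"dx":-15.7,"dy":-7.3,"dz":0,"rx":0,"ry":0,"rz":0},{"dx":-23.9,"dy":-10,"dz":0,"rx":0,"ry":0,"rz":0},{"dx":-32.3,"dy":-12,"dz":0,"rx":0,"ry":0,"rz":0},{"dx":-40.8,"dy":-13.4,"dz":0,"rx":0,"ry":0,"rz":0}]'
python3 -m creep '[{"dx":-8.6,"dy":-0.7,"dz":0,"rx":0,"ry":0,"rz":0},{"dx":-17.2,"dy":-0.7,"dz":0,"rx":0,"ry":0,"rz":0},{"dx":-25.9,"dy":0,"dz":0,"rx":0,"ry":0,"rz":0},{"dx":-34.4,"dy":1.3,"dz":0,"rx":0,"ry":0,"rz":0},{"dx":-42.8,"dy":3.3,"dz":0,"rx":0,"ry":0,"rz":0}]'
```

```text
time_s: 41.28
tool_pos: [0.6306, -0.0342, 0.1032]
eef_rot: [-3.141, -0.004, -3.018]
wrist_force: [6.3, -4.4, -10.8]
grip_width: 0.0265
time_s: 41.9
tool_pos: [0.5883, -0.0477, 0.1027]
eef_rot: [3.142, -0.007, -3.018]
wrist_force: [2.8, -6.1, -11.4]
grip_width: 0.0256
time_s: 42.52
tool_pos: [0.5445, -0.0434, 0.1026]
eef_rot: [3.14, -0.009, -3.018]
wrist_force: [0.9, -4.1, -11.0]
grip_width: 0.0258
```

```bash
python3 -m creep '[{"dx":-8.2,"dy":2.6,"dz":0,"rx":0,"ry":0,"rz":0},{"dx":-16.2,"dy":5.9,"dz":0,"rx":0,"ry":0,"rz":0},{"dx":-23.9,"dy":9.8,"dz":0,"rx":0,"ry":0,"rz":0},{"dx":-31.3,"dy":14.3,"dz":0,"rx":0,"ry":0,"rz":0},{"dx":-38.3,"dy":19.4,"dz":0,"rx":0,"ry":0,"rz":0}]'
python3 -m creep '[{"dx":0,"dy":0,"dz":0,"rx":0,"ry":0,"rz":0},{"dx":0,"dy":0,"dz":0,"rx":0,"ry":0,"rz":0},{"dx":0,"dy":0,"dz":0,"rx":0,"ry":0,"rz":0},{"dx":0,"dy":0,"dz":0,"rx":0,"ry":0,"rz":0},{"dx":0,"dy":0,"dz":0,"rx":0,"ry":0,"rz":0}]'
```

```text
time_s: 43.15
tool_pos: [0.5061, -0.0223, 0.1028]
eef_rot: [3.139, -0.009, -3.017]
wrist_force: [-0.4, -4.5, -11.3]
grip_width: 0.0256
time_s: 43.78
tool_pos: [0.5061, -0.0221, 0.1025]
eef_rot: [3.138, -0.01, -3.016]
wrist_force: [-3.9, -3.6, -10.3]
grip_width: 0.0255
```

```bash
python3 -m creep '[{"dx":1,"dy":-2,"dz":0,"rx":0,"ry":0,"rz":0},{"dx":1,"dy":-2,"dz":-6,"rx":0,"ry":0,"rz":0},{"dx":1,"dy":-2,"dz":-12,"rx":0,"ry":0,"rz":0},{"dx":1,"dy":-2,"dz":-18,"rx":0,"ry":0,"rz":0},{"dx":1,"dy":-2,"dz":-24,"rx":0,"ry":0,"rz":0}]'
python3 -m creep '[{"dx":0,"dy":0,"dz":0,"rx":0,"ry":0,"rz":0},{"dx":0,"dy":0,"dz":0,"rx":0,"ry":0,"rz":0},{"dx":0,"dy":0,"dz":0,"rx":0,"ry":0,"rz":0},{"dx":0,"dy":0,"dz":0,"rx":0,"ry":0,"rz":0},{"dx":0,"dy":0,"dz":0,"rx":0,"ry":0,"rz":0}]' 85
python3 -m creep '[{"dx":0,"dy":0,"dz":20,"rx":0,"ry":0,"rz":0},{"dx":0,"dy":0,"dz":70,"rx":0,"ry":0,"rz":0},{"dx":0,"dy":0,"dz":130,"rx":0,"ry":0,"rz":0},{"dx":-20,"dy":-60,"dz":150,"rx":0,"ry":0,"rz":0},{"dx":-40,"dy":-120,"dz":150,"rx":0,"ry":0,"rz":0}]'
python3 -m creep '[{"dx":0,"dy":-50,"dz":0,"rx":0,"ry":0,"rz":0},{"dx":0,"dy":-100,"dz":0,"rx":0,"ry":0,"rz":0},{"dx":0,"dy":-150,"dz":0,"rx":0,"ry":0,"rz":0},{"dx":0,"dy":-150,"dz":0,"rx":0,"ry":0,"rz":0},{"dx":0,"dy":-150,"dz":0,"rx":0,"ry":0,"rz":0}]'
python3 - <<'E'
from h import *
d=snap('top','pics/top7.png'); restcheck(d); s=snap('scene','pics/scene7.png')
print(tri(d,redknob(d,(245,170,285,215))[0],s,redknob(s,(225,180,250,215))[0]))
a=cv2.imread("pics/top7.png")[120:220,140:310]; b=cv2.imread("pics/scene7.png")[165:275,190:360]
cv2.imwrite("pics/c7.png",np.vstack([cv2.resize(x,None,fx=2.7,fy=2.7,interpolation=cv2.INTER_CUBIC) for x in(a,b)]))
E
```

```text
time_s: 44.4
tool_pos: [0.5108, -0.0251, 0.0816]
eef_rot: [3.141, -0.003, -3.017]
wrist_force: [-11.1, -11.8, 50.7]
grip_width: 0.0256
time_s: 45.02
tool_pos: [0.5085, -0.0239, 0.0791]
eef_rot: [3.139, -0.007, -3.016]
wrist_force: [0.2, -0.3, -0.6]
grip_width: 0.0849
time_s: 45.65
tool_pos: [0.4712, -0.1408, 0.2315]
eef_rot: [3.141, -0.002, -3.013]
wrist_force: [1.3, -0.9, 0.3]
grip_width: 0.0851
time_s: 46.28
tool_pos: [0.4697, -0.2893, 0.2287]
eef_rot: [3.138, -0.007, -3.017]
wrist_force: [0.1, 0.5, 0.0]
grip_width: 0.0848
rest band n 35
[ 0.5379 -0.1327  0.014 ]
(array([ 0.508754  , -0.0258289 ,  0.07120555]), np.float64(0.0023096541111092684))
```

View pics/c7.png

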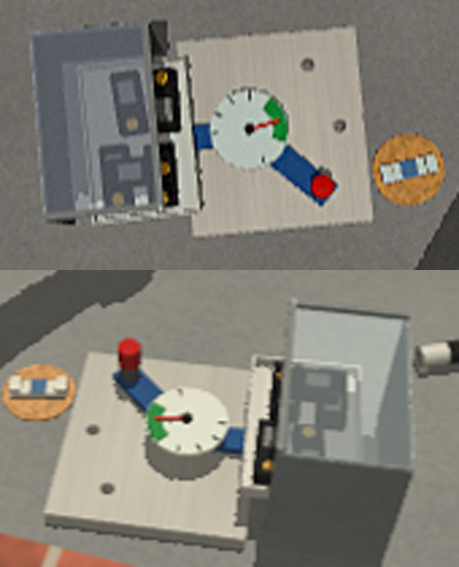

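```bash
python3 -m creep '[{"dx":0,"dy":0,"dz":0,"rx":0,"ry":0,"rz":0},{"dx":0,"dy":0,"dz":0,"rx":0,"ry":0,"rz":0},{"dx":0,"dy":0,"dz":0,"rx":0,"ry":0,"rz":0},{"dx":0,"dy":0,"dz":0,"rx":0,"ry":0,"rz":0},{"dx":0,"dy":0,"dz":0,"rx":0,"ry":0,"rz":0}]'; python3 -c "
from station import arm; print(arm.sign_off())"
```

```text
time_s: 47.0
tool_pos: [0.4698, -0.2899, 0.2291]
eef_rot: [3.139, -0.007, -3.016]
wrist_force: [-0.2, -0.3, 0.1]
grip_width: 0.0851
the job is handed in; nothing more can be done
None
```

The job was handed in at about 47 s of robot time. I swung the tray out to the loading hole and laid the chopstick rest on the cork mat. Four covers then went into the pan beside the one already there. I swung the tray back under the hood and let the pin drop in its first hole. One cover was left on the table.

**Last checks:**
- **Needle:** near the middle of the green sector, at about 165° by eye.
- **Pin:** the knob measured 71.2 mm high, against 70.9 mm at the start with the pin home. It stood about 1.7 mm from its starting place, which is roughly 0.015 rad of swing.
- **Rest:** lying flat on the mat, its centre within a few millimetres of the mat's.
- **Gripper:** open and clear of everything.

**What was off:**
- Measured knob heights came out about 5 mm below the stated 76 mm both times, so I used them only to compare before with after.
- The measured place of the rest scattered by up to about 8 mm between pictures, still well inside the 30 mm allowed.
- While seating the pin at the end I pushed it to its stop, and the wrist force briefly read 51 N, under the 120 N limit.
- One table cover was knocked aside during the run, apparently by the announced disturbance. It was the one I did not need.
- On my first turn towards the rest the last joint nearly reached its limit, so I turned the tool the other way; nothing was touched.

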